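# Ready the pantry scale for weighing

## Robot

A 6-joint arm with a two-finger parallel gripper is mounted at the origin on the work surface. World frame = base frame: x ahead of the robot, y to its left, z up, the work surface at z = 0. Lengths are in m, angles in rad, forces in N, time in s.
With the tool pointing down it reaches from about 0.25 to 0.775 m from the base axis. Payload 4 kg.
Tool frame: the origin (TCP) lies midway between the tips of the shut fingers; the grasp point (between the pads) lies 19 mm behind it; z points along the fingers, y is the direction in which the jaws open and shut (so a half turn about z gives the same grasp; the last joint's range is limited). The gripper opens to 94 mm and grips with 3 to 60 N. Pads are 16 mm wide; open, the fingers measure 119 mm over their backs; the gripper's body (75 mm by 177 mm) begins 78 mm behind the grasp point.
Start: joints at [-0.103, 0.087, 1.371, -0, 1.684, -0.103], TCP at [0.55, -0, 0.206] pointing down, gripper open.
Joint ranges: [-3.1, 3.1], [-0.76, 2.03], [0.27, 2.55], [-1.08, 4.22], [0.17, 2.65], [-2.57, 2.57]. Speed limits (rad/s): [2.79, 2.79, 3.14, 3.14, 3.14, 3.14].

## Interface

Orientations are given as [roll, pitch, yaw] about the fixed x, y, z axes, in that order (R = Rz(yaw) Ry(pitch) Rx(roll)).
In Python, from bench import robot, cams gives the robot as it stands.
- The arm moves only by the tool step_arm, never from a script. Its argument "plan" is a list that holds one entry, the list of rows, each a list of 5 numbers: the shift along the world's x, y, z in mm, then the turn about the world's z in rad, then the opening in per cent of the stroke, from 0 (shut) to 100 (fully open). In form: [[[tx, ty, tz, turn, fingers], ...]]. A call has 1 to 8 rows; each row is the pose to reach, as a shift and turn from the pose commanded when the call began; what a row does not reach only later rows make up. A row lasts 1/12 s, in which the tool goes at most 41.7 mm and 7.16 degrees, less where a joint would pass 70% of its speed; a pose out of reach is approached as far as the arm can. A call with a gripper value outside its range is refused whole. The fingers move at their own pace and stop on an object; the grip force is fixed at half the most. Time passes only in rows, so rows that repeat a pose let the fingers close. It gives the time, the measured TCP pose, the force and the opening at its end, in the units of the state.
- robot.get_obs(): the state, without advancing time (a new reading comes with each control period).
- cams.snapshot(name): name is "scene" or "side" or "wrist"; returns a dict with "frame" (480x640x3 uint8, red, green, blue), "camera_matrix" (3x3 intrinsics, pixels), "origin" and "attitude" of the camera in the world; the wrist camera has in their place "T_tool_cam" (4x4, takes a point from camera to tool coordinates, whose origin is the TCP and whose axes are the flange's). Camera axes: x right, y down, z forward; pixel columns grow to the right and rows downward; lengths in m; the calibration is good to about 2 mm. A picture is of the moment at which its call begins: read the wrist's pose just before it. There is no depth.
- robot.close_job(): hands the job in, once; it reports no verdict.
The state is a dict: "time": time; "joint_positions": joint angles; "qvel": joint speeds; "joint_torque": joint torques, N m; "tool_pos": TCP position; "ee_rot": TCP orientation; "wrist_force": force on the tool from outside, world axes, zero at the start; "wrist_torque": the same for the moment, N m; "width": finger opening in m.
Only numpy, scipy, OpenCV 4.12 (cv2) and the standard library are available. Lean on these libraries where they do the work, as an engineer would, in place of code of your own. Each camera call takes 0.05 s, during which the arm holds its last target. There are 200 camera calls.

## Task

Get the kitchen scale ready to weigh into the bowl that stands on it: with closed fingers press the green power key all the way down so that it stays down, then push the white-striped end of the black rocker fully down to switch the unit, and last press the orange zero key fully in and let it spring back. Keep to that order, for the rocker and the zero key must not be worked before their turn. Only touch the controls: leave the bowl on the pan, and the jars, glasses and spoon, where they stand.

Things in the scene. Friction and masses are not known exactly. Their poses are not given: they have to be found in the camera images.
- scale: White kitchen scale, fixed, 230 (x) x 240 (y) x 35 mm tall; origin at the centre of its underside, +x from control panel to pan, +y left seen from the panel. Steel pan 136 mm across, top at 45 mm, centre at x = +42 mm. The three controls stand in a row at x = -85 mm, at y = -75, 0 and +75 mm, in changing places.
- power_key (a joint): Travel of the green power key in m: 0 up, 0.008 fully down. It moves straight down against about 3 N of friction and stays where it is left (it does not spring back). It starts up.
- power_top (a point): Centre of the top of the green power key, a round key 26 mm across; moves with it. Top 53 mm above the counter when up, 45 mm when fully down (still 4 mm above its grey collar, 40 mm across).
- unit_rocker (a joint): Angle of the black unit rocker in rad: 0 = plain end down, white-striped end up (about where it starts); 0.3 = striped end fully down. Pushing down about 2 to 4 N on the striped end tips it; it stays where it is left.
- rocker_end (a point): Point on top of the rocker's white-striped end, 17 mm from the pivot in the scale's +y; moves with it. Rocker 26 mm wide (scale x), 52 long (scale y): a shallow V of two halves, pivot in the middle along the scale's x, grey frame 36 x 62 mm. Height over the counter about 57 mm at the start (tip of the end 58), 51 with this end fully down, when that half lies level.
- zero_key (a joint): Travel of the orange zero key in m: 0 up, 0.006 fully down; a spring returns it. It takes 1.4 N to start and about 4 N fully down.
- zero_top (a point): Centre of the top of the orange zero key, a round key 26 mm across; moves with it. Top 53 mm above the counter when up, 47 mm when fully down, in a grey collar 40 mm across.
- bowl: Blue bowl standing loose on the scale's pan, 124 mm across the rim, 45 mm high; origin at the centre of its underside. To be left alone.
- jar_pink: Terracotta-red spice jar with wooden lid, 48 mm across, 85 mm tall, loose beside the scale on its +y side; origin centre of underside. To be left alone.
- jar_dark: Dark amber spice jar with wooden lid, 48 mm across, 85 mm tall, loose beside the scale on its -y side; origin centre of underside. To be left alone.
- jar_tall: Tall yellow jar with wooden lid, 94 mm across, 210 mm tall, loose; origin centre of underside. To be left alone.
- glass_a: Green drinking glass, 72 mm across, 120 mm tall, loose; origin centre of underside. To be left alone.
- glass_b: Another such glass, 72 mm across, 120 mm tall, loose. To be left alone.
- spoon: Steel spoon with a wooden handle, lying loose along its own x axis on the counter; origin on its underside. To be left alone.

How it is judged:
By the outcome, as a careful person would: the job done as asked, in the order asked, and still so for the second after the job is handed in, with the robot touching nothing.
It also fails if it takes over 38 s, if anything falls off the work surface, if the arm or the gripper's body presses on something with over 40 N, if the wrist force passes 120 N, or if a joint passes its speed limit or range.

## Working session

There is one attempt and no reset: what is moved stays moved. The work goes in short steps, Python scripts to look and compute and a tool call to move; the robot and the scene stay as the last step left them, time stands still between calls to the robot, and variables do not carry over. Pictures are saved under pics/ and viewed, about 8 in all and at most 12, crops included, and the job is handed in when it is done.

Besides the shell and the picture viewer there is one more tool, called after "Request:" as name(argument=value, ...) on one line, values as JSON. step_arm: Moves the arm, as the interface text tells. Its arguments: {"type":"object","properties":{"plan":{"type":"array"}},"required":["plan"]}

```bash
mkdir -p pics; cat > h.py <<'E'
import numpy as np,cv2
from bench import robot,cams
from scipy.spatial.transform import Rotation as R
def snap(n,f):
    o=robot.get_obs(); s=cams.snapshot(n); cv2.imwrite('pics/'+f,s['frame'][:,:,::-1])
    K=np.array(s['camera_matrix'])
    if n=='wrist':
        T=np.eye(4);T[:3,:3]=R.from_euler('xyz',o['ee_rot']).as_matrix();T[:3,3]=o['tool_pos'];T=T@np.array(s['T_tool_cam'])
        c,A=T[:3,3],T[:3,:3]
    else:
        c=np.array(s['origin']);A=np.array(s['attitude'])
        if A.shape!=(3,3): print('att',A)
    np.savez('pics/'+f+'.npz',K=K,c=c,A=A); return s['frame'],K,c,A
def load(f):
    d=np.load('pics/'+f+'.npz'); return cv2.imread('pics/'+f)[:,:,::-1],d['K'],d['c'],d['A']
def cast(u,v,z,K,c,A):
    d=A@np.linalg.inv(K)@np.array([u,v,1.]); return c+d*(z-c[2])/d[2]
E
python3 - <<'E'
from h import *
for n in('scene','side','wrist'):
    f,K,c,A=snap(n,n+'1.png'); print(n,c.round(3),A.round(2).tolist())
print(robot.get_obs())
E
```

```text
att [-2.39458119 -0.0083618   1.43639398]
scene [ 1.506 -0.167  1.188] [-2.39, -0.01, 1.44]
att [-2.46011124 -0.00648079 -0.48297818]
side [ 0.129 -0.699  1.048] [-2.46, -0.01, -0.48]
wrist [0.55  0.071 0.384] [[1.0, 0.0, -0.0], [0.0, -0.97, -0.24], [-0.0, 0.24, -0.97]]
{'time': 0.15, 'joint_positions': array([-1.03116196e-01,  8.78003643e-02,  1.37186735e+00,  5.81877823e-06,
        1.68358354e+00, -1.03077665e-01]), 'qvel': array([ 0.00182431, -0.00208468, -0.00358848,  0.00319244, -0.00017526,
        0.00036427]), 'joint_torque': array([ 1.24418581e-03, -3.40636396e+01, -3.02795255e+01,  7.18983379e-02,
        3.04441026e-02, -1.11468453e-04]), 'tool_pos': array([5.49597258e-01, 3.01879088e-05, 2.04584938e-01]), 'ee_rot': array([-3.13994345e+00, -1.76414303e-04,  1.57075830e+00]), 'wrist_force': array([ 1.06867861, -0.18563968, -0.1562402 ]), 'wrist_torque': array([ 0.05494104,  0.04844975, -0.00786609]), 'width': 0.09386345145047413}
```

View pics/scene1.png

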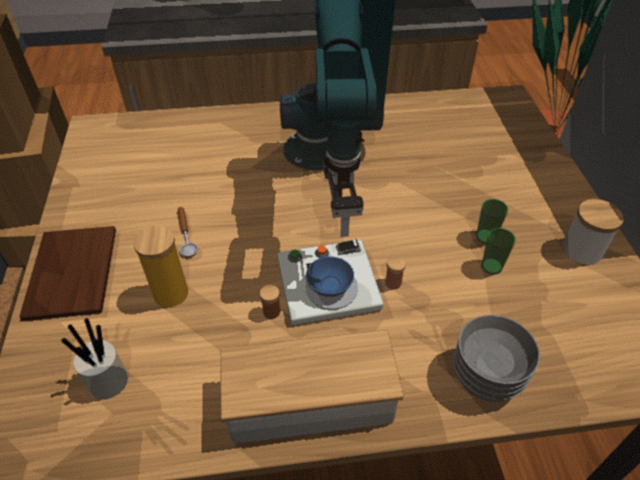

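View pics/wrist1.png

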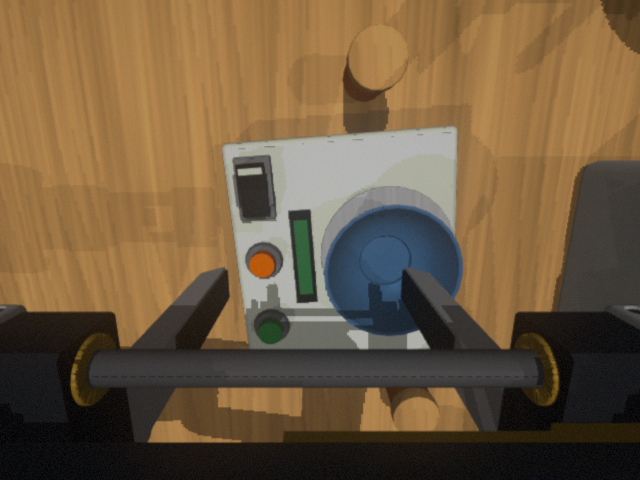

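The scene view shows the scale in front of the arm, with the jars close by and the glasses and tall jar far off. In the wrist view the stripe is at (249,171), the orange key at (262,263), the green key at (270,327) and the far scale corners at (223,145) and (456,127). Next I'll measure by colour masks.

```bash
sed -i "s/if A.shape!=(3,3): print('att',A)/A=R.from_euler('xyz',A).as_matrix()/" h.py
cat > m.py <<'E'
from h import *
def big(m):
    n,l,s,c=cv2.connectedComponentsWithStats(m.astype(np.uint8)); i=1+s[1:,4].argmax(); return c[i],s[i]
def masks(f,roi):
    x0,y0,x1,y1=roi; g=np.zeros(f.shape[:2],bool); g[y0:y1,x0:x1]=1
    h=cv2.cvtColor(np.ascontiguousarray(f),cv2.COLOR_RGB2HSV).astype(int);H,S,V=h[...,0],h[...,1],h[...,2]
    return dict(orange=g&(H<13)&(S>200)&(V>150),green=g&(H>40)&(H<90)&(S>110))
E
python3 - <<'E'
from m import *
f,K,c,A=load('wrist1.png')
m=masks(f,(235,235,288,345)); P={}
for k in m: p,s=big(m[k]); P[k]=cast(*p,.053,K,c,A); print(k,p.round(1),s,P[k].round(4), 'w mm',1000*np.linalg.norm(cast(s[0],p[1],.053,K,c,A)-cast(s[0]+s[2],p[1],.053,K,c,A)))
st=np.zeros(f.shape[:2],bool); st[163:180,237:262]=f[163:180,237:262].min(2)>110
p,s=big(st);print('stripe',p,s,cast(*p,.058,K,c,A).round(4))
for q in[(223,145),(456,127)]: print('corner',cast(*q,.035,K,c,A).round(4))
d=cast(456,127,.035,K,c,A)-cast(223,145,.035,K,c,A);print('len',np.linalg.norm(d),'yaw',np.arctan2(d[1],d[0]))
f,K,c,A=snap('scene','scene2.png')
m=masks(f,(285,240,332,268))
for k in m: p,s=big(m[k]); print('scene',k,p.round(1),s,cast(*p,.053,K,c,A).round(4))
cv2.imwrite('pics/c.png',cv2.resize(f[225:330,260:420,::-1],None,fx=5,fy=5))
E
```

```text
orange [272.6 268.6] [272 267   2   4   5] [ 0.507  -0.0442  0.053 ] w mm 1.9896555752559553
green [269.6 332.7] [258 323  24  20 362] [ 0.5018 -0.1147  0.053 ] w mm 25.059236407707267
stripe [249.31543624 171.10067114] [238 168  24   8 149] [0.4891 0.0515 0.058 ]
corner [0.4606 0.0748 0.035 ]
corner [0.6828 0.0914 0.035 ]
len 0.22278282509632708 yaw 0.07445343810924722
scene orange [321.5 248.9] [318 246   8   6  35] [ 0.4987 -0.0415  0.053 ]
scene green [294.3 253.7] [291 250   8   8  46] [ 0.5065 -0.1161  0.053 ]
```

View pics/c.png

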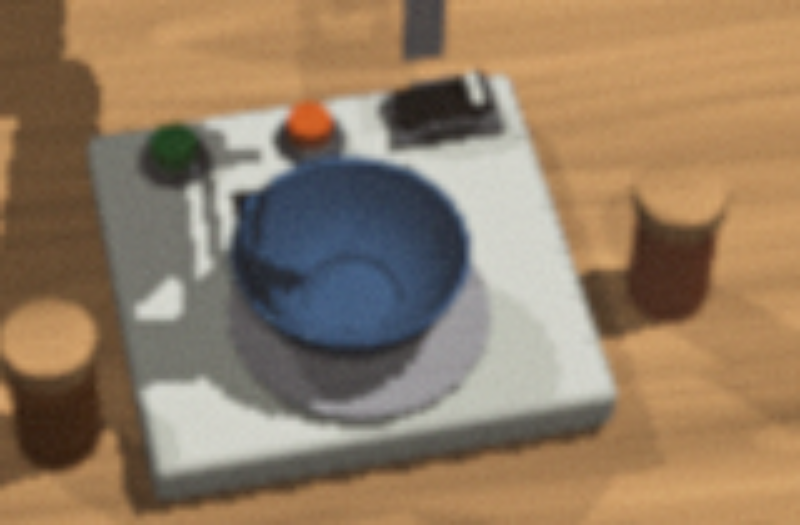

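All consistent: the row runs along yaw 0.074, with 75 mm spacing and the striped end on the outer +y side. Shut the fingers and go above the green key.

Request:
step_arm(plan=[[[-16, -38, 0, 0, 0], [-32, -76, 0, 0, 0], [-48, -115, -20, 0.037, 0], [-48, -115, -60, 0.074, 0], [-48, -115, -100, 0.074, 0], [-48, -115, -120, 0.074, 0], [-48, -115, -120, 0.074, 0], [-48, -115, -120, 0.074, 0]]])

```text
time: 0.87
tool_pos: [0.5011, -0.1148, 0.0845]
ee_rot: [-3.139, -0.001, 1.645]
wrist_force: [-0.1, 0.3, 1.5]
width: 0.0443
```

```bash
python3 - <<'E'
from h import *
snap('wrist','w2.png'); o=robot.get_obs(); print(o['time'],o['tool_pos'],o['ee_rot'],o['wrist_force'],o['width'])
E
```

```text
0.9167 [ 0.5026715  -0.11513631  0.08655903] [3.14034661e+00 4.85861960e-04 1.64494424e+00] [-0.28906958  0.11464685  0.18650858] 0.04023129132611802
```

View pics/w2.png

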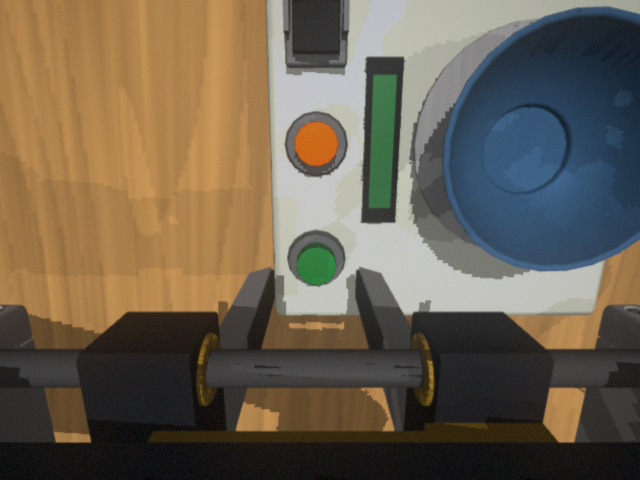

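Clear view: green key at (316,265), orange at (316,143), rocker straight above at about x=316, and the fingers still closing. I'll remeasure from here.

```bash
python3 - <<'E'
from m import *
f,K,c,A=load('w2.png')
m=masks(f,(280,100,352,290))
for k in m: p,s=big(m[k]); print(k,p.round(1),s,cast(*p,.053,K,c,A).round(4))
E
```

```text
orange [320.9 161.6] [309 154  26  12  47] [ 0.4997 -0.0508  0.053 ]
green [316.  265.5] [ 297  247   39   38 1158] [ 0.5016 -0.115   0.053 ]
```

Request:
step_arm(plan=[[[0, 0, 0, 0, 0], [0, 0, 0, 0, 0], [0, 0, 0, 0, 0], [0, 0, 0, 0, 0], [0, 0, 0, 0, 0], [0, 0, 0, 0, 0], [0, 0, 0, 0, 0], [0, 0, 0, 0, 0]]])

```text
time: 1.58
tool_pos: [0.502, -0.115, 0.0855]
ee_rot: [3.142, -0.0, 1.645]
wrist_force: [0.5, -0.8, 0.4]
width: 0.0002
```

Request:
step_arm(plan=[[[0, 0, -15, 0, 0], [0, 0, -28, 0, 0], [0, 0, -34, 0, 0], [0, 0, -37, 0, 0], [0, 0, -39, 0, 0], [0, 0, -41, 0, 0], [0, 0, -42, 0, 0], [0, 0, -42, 0, 0]]])

```text
time: 2.25
tool_pos: [0.5019, -0.115, 0.0452]
ee_rot: [3.142, 0.0, 1.645]
wrist_force: [-4.6, 1.6, 7.6]
width: 0.0004
```

```bash
python3 - <<'E'
from m import *
f,K,c,A=load('w2.png')
h=cv2.cvtColor(np.ascontiguousarray(f),cv2.COLOR_RGB2HSV); print(h[143,316])
g=np.zeros(f.shape[:2],bool); g[105:180,285:350]=(h[105:180,285:350,1]>180)&(h[105:180,285:350,2]>100)
p,s=big(g);print(p,s,cast(*p,.053,K,c,A).round(4))
E
```

```text
[ 13 224 203]
[315.80936228 143.42808684] [ 295  122   43   44 1474] [ 0.4959 -0.0407  0.053 ]
```

Force 7.6 N exceeds the 3 N friction. I'll press a little harder to confirm the stop, then lift.

Request:
step_arm(plan=[[[0, 0, -1, 0, 0], [0, 0, -2, 0, 0], [0, 0, -3, 0, 0], [0, 0, -3, 0, 0]]])

```text
time: 2.58
tool_pos: [0.502, -0.115, 0.045]
ee_rot: [3.141, 0.001, 1.645]
wrist_force: [-8.9, 3.4, 20.3]
width: 0.0005
```

The key is hard against the stop (z 45.0 mm at 20 N). Lift and hover near the rocker's striped end.

Request:
step_arm(plan=[[[0, 0, 30, 0, 0], [0, 0, 65, 0, 0], [-3, 40, 75, 0, 0], [-6, 80, 75, 0, 0], [-10, 120, 70, 0, 0], [-13, 150, 60, 0, 0], [-13, 150, 50, 0, 0], [-13, 150, 50, 0, 0]]])

```text
time: 3.25
tool_pos: [0.4877, 0.0362, 0.0886]
ee_rot: [-3.139, 0.0, 1.648]
wrist_force: [-0.1, -0.2, 0.6]
width: 0.0007
```

```bash
python3 - <<'E'
from h import *
snap('wrist','w3.png'); snap('scene','s3.png');o=robot.get_obs(); print(o['time'],o['tool_pos'])
E
```

```text
3.35 [0.48900478 0.03437467 0.09026316]
```

View pics/w3.png

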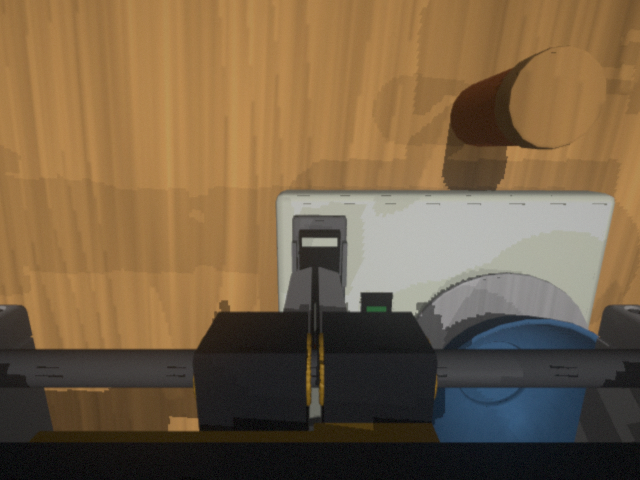

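The stripe is at (320,241), the rocker tip edge at row about 230, the frame end at row about 216, and the finger tips sit at column 317 just behind it.

```bash
python3 - <<'E'
from h import *
q=load('w3.png')[1:]
for u,v,z in[(320,241,.058),(320,230,.058),(301,241,.058),(340,241,.058)]: print(u,v,cast(u,v,z,*q).round(4))
E
```

```text
320 241 [0.4894 0.0523 0.058 ]
320 230 [0.4888 0.0592 0.058 ]
301 241 [0.4777 0.0513 0.058 ]
340 241 [0.5017 0.0532 0.058 ]
```

Request:
step_arm(plan=[[[0, 17, 0, 0, 0], [0, 17, -15, 0, 0], [0, 17, -27, 0, 0], [0, 17, -33, 0, 0], [0, 17, -36, 0, 0], [0, 17, -39, 0, 0], [0, 17, -41, 0, 0], [0, 17, -41, 0, 0]]])

```text
time: 4.02
tool_pos: [0.4892, 0.0517, 0.0512]
ee_rot: [3.141, 0.0, 1.644]
wrist_force: [-3.1, 1.3, 8.1]
width: 0.0006
```

Request:
step_arm(plan=[[[0, 0, -1, 0, 0], [0, 0, -2, 0, 0], [0, 0, -2.5, 0, 0], [0, 0, -2.5, 0, 0]]])

```text
time: 4.35
tool_pos: [0.4893, 0.0517, 0.051]
ee_rot: [3.14, 0.0, 1.645]
wrist_force: [-8.6, 1.1, 18.1]
width: 0.0005
```

Stop reached at 51.0 mm with 18 N. Lift and hover over the orange key; from there the wrist camera also sees the rocker.

Request:
step_arm(plan=[[[0, 0, 25, 0, 0], [0, 0, 55, 0, 0], [2, -30, 65, 0, 0], [4, -62, 65, 0, 0], [7, -92.5, 55, 0, 0], [7, -92.5, 38, 0, 0], [7, -92.5, 38, 0, 0], [7, -92.5, 38, 0, 0]]])

```text
time: 5.02
tool_pos: [0.4951, -0.041, 0.0841]
ee_rot: [-3.139, -0.001, 1.644]
wrist_force: [0.5, -0.3, 0.3]
width: 0.0003
```

```bash
python3 - <<'E'
from h import *
f=snap('wrist','w4.png')[0]; g=snap('scene','s4.png')[0];o=robot.get_obs(); print(o['time'],o['tool_pos'])
a=cv2.resize(f[60:330,200:440],(533,600)); b=load('w2.png')[0]
cv2.imwrite('pics/c4.png',a[:,:,::-1])
E
```

```text
5.1167 [ 0.49628382 -0.04027431  0.08560929]
```

View pics/c4.png

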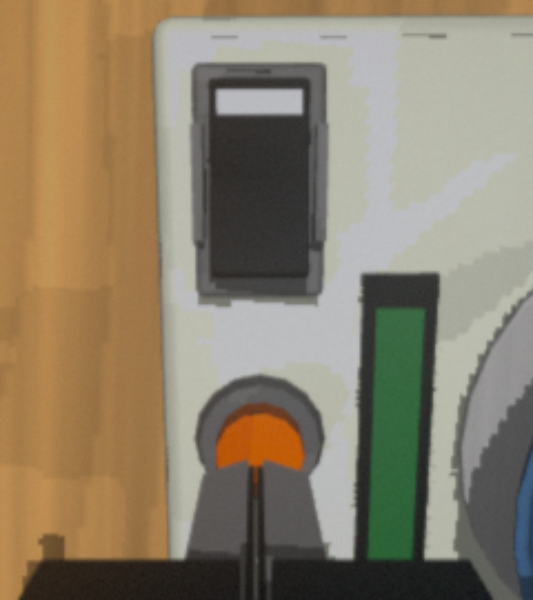

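The crop shows the striped rocker end lying level in its frame and the finger tips centred on the orange key. Press it.

Request:
step_arm(plan=[[[0, 0, -15, 0, 0], [0, 0, -28, 0, 0], [0, 0, -34, 0, 0], [0, 0, -37, 0, 0], [0, 0, -39, 0, 0], [0, 0, -40.5, 0, 0], [0, 0, -42, 0, 0], [0, 0, -42, 0, 0]]])

```text
time: 5.78
tool_pos: [0.4961, -0.0397, 0.047]
ee_rot: [3.141, -0.001, 1.646]
wrist_force: [-7.5, 3.2, 14.7]
width: 0.0003
```

Fully in (47.0 mm, 14.7 N against a 4 N spring). Release, retreat and check.

Request:
step_arm(plan=[[[0, 0, 20, 0, 0], [0, 0, 60, 0, 0], [0, 0, 100, 0, 0], [-15, -30, 135, 0, 0], [-30, -65, 160, 0, 0], [-30, -100, 160, 0, 0], [-30, -115, 160, 0, 0], [-30, -115, 160, 0, 0]]])

```text
time: 6.45
tool_pos: [0.4664, -0.159, 0.205]
ee_rot: [3.138, 0.003, 1.64]
wrist_force: [-0.3, -0.1, -0.5]
width: 0.0004
```

```bash
python3 - <<'E'
from h import *
f=snap('wrist','w5.png')[0]; g=snap('scene','s5.png')[0];o=robot.get_obs(); print(o['time'],o['tool_pos'],o['wrist_force'])
e=load('scene2.png')[0]
r=lambda a:cv2.resize(a[225:325,260:420],(480,300),interpolation=cv2.INTER_CUBIC)
out=np.hstack([cv2.resize(f,(320,600))*0+0,r(g).repeat(1,0).repeat(1,1)[:0].reshape(0,480,3)]) if 0 else np.vstack([np.hstack([r(e)[:,:400],r(g)[:,:400]]),cv2.resize(f[:330,120:560],(800,600))[::2]]) 
cv2.imwrite('pics/c5.png',np.ascontiguousarray(out[:,:,::-1]))
d=cv2.absdiff(e,g).max(2)>60; d[:225]=0; ys,xs=np.where(d); print('changed px',len(xs),[(x,y) for x,y in zip(xs[::8],ys[::8])][:40])
E
```

```text
6.55 [ 0.46605028 -0.15554594  0.2033552 ] [-0.48391519 -0.22207524 -0.570486  ]
changed px 5199 [(np.int64(198), np.int64(225)), (np.int64(206), np.int64(225)), (np.int64(214), np.int64(225)), (np.int64(222), np.int64(225)), (np.int64(230), np.int64(225)), (np.int64(241), np.int64(225)), (np.int64(249), np.int64(225)), (np.int64(257), np.int64(225)), (np.int64(265), np.int64(225)), (np.int64(342), np.int64(225)), (np.int64(198), np.int64(226)), (np.int64(206), np.int64(226)), (np.int64(214), np.int64(226)), (np.int64(222), np.int64(226)), (np.int64(230), np.int64(226)), (np.int64(241), np.int64(226)), (np.int64(249), np.int64(226)), (np.int64(257), np.int64(226)), (np.int64(265), np.int64(226)), (np.int64(341), np.int64(226)), (np.int64(195), np.int64(227)), (np.int64(203), np.int64(227)), (np.int64(211), np.int64(227)), (np.int64(219), np.int64(227)), (np.int64(227), np.int64(227)), (np.int64(235), np.int64(227)), (np.int64(246), np.int64(227)), (np.int64(254), np.int64(227)), (np.int64(262), np.int64(227)), (np.int64(270), np.int64(227)), (np.int64(346), np.int64(227)), (np.int64(200), np.int64(228)), (np.int64(208), np.int64(228)), (np.int64(216), np.int64(228)), (np.int64(224), np.int64(228)), (np.int64(232), np.int64(228)), (np.int64(245), np.int64(228)), (np.int64(253), np.int64(228)), (np.int64(261), np.int64(228)), (np.int64(269), np.int64(228))]
```

View pics/c5.png

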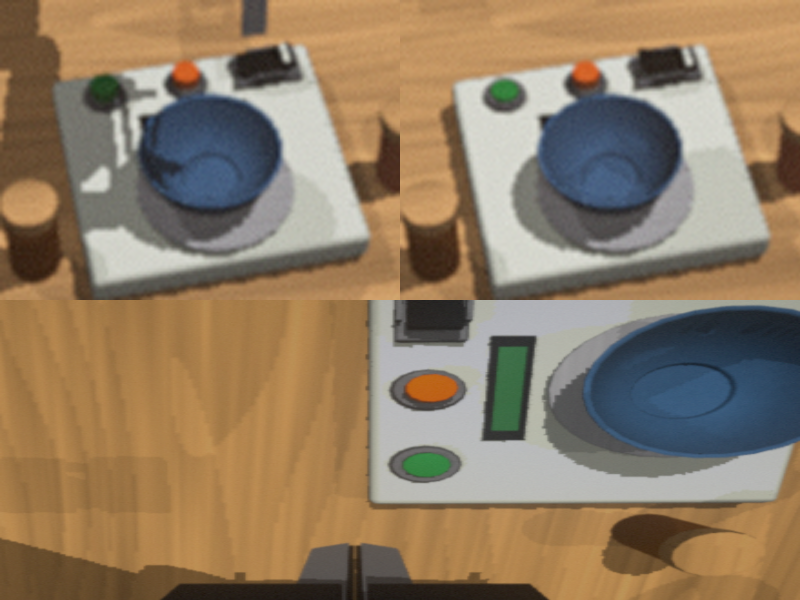

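Side by side before and after: the green key is low in its collar, orange is back up, the rocker is tipped to the striped end, and the bowl and jars haven't moved. Handing in.

```bash
python3 -c "
from bench import robot
print(robot.close_job())"
```

```text
the job is handed in; nothing more can be done
None
```

I pressed the three controls in the order asked with closed fingers and handed the job in at about 6.5 s; the hand-in reports no verdict.

| Control | Tool tip at stop | Push force |
|---|---|---|
| Green power key | 45.0 mm | 20 N |
| Rocker, striped end | 51.0 mm | 18 N |
| Orange zero key | 47.0 mm | 15 N |

Each height matches the fully-down figure given. The last pictures show green staying down, the rocker tipped to its striped end, orange sprung back up, and the bowl and both small jars unmoved. The arm was clear of everything.

- **Not checked:** I did not inspect the glasses, tall jar and spoon again, but the arm never went near them.
- **Uninformative check:** a pixel comparison of before and after told me nothing, because the arm's own shadow had moved.
- **Bad reading:** one colour-mask reading of the orange key was wrong. I redid it, and it then fitted the 75 mm spacing.

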